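# Lower the chin rest by one notch

### The job

The next patient is shorter: let the chin rest down by one notch. With a fingertip lift the ratchet pawl off the toothed wheel and tip it right back until it lies on its stop, push the wheel backward just one notch by its spokes so that the chin cup goes down, then tip the pawl forward again so that it drops fully into the notch. Push gently, grasp nothing, keep off the clean chin cup, and leave the other things on the table where they are.

Things in the scene. Friction and masses are not known exactly. Their poses are not given: they have to be found in the camera images.
- rest: Chin rest stand, fixed to the table. Origin on the table straight below the wheel's axle, in the mid-plane of the upright grey bearing plate (x -60 to 125 mm, y -6 to 6, top at z 137). z up; x level, from the axle towards the pawl's pivot; y level along the axle, from the wheel to the chin post. Ratchet wheel and pawl lie in the plane y = -16 mm, the star handle in the plane y = -70.
- housing (a point): Top centre of the stand's white rack housing (80 x 75 mm, 147 mm tall) at (0, 140) mm in the stand's frame; the chin post rises from it. A tube joins it to the bearing plate. Grey foot plate 270 x 250 x 12 mm: x -105 to 165 mm, y -50 to 200. Around the wheel only the pawl's ear and the handle's balls stand higher than 156 mm.
- axle (a point): Centre of the steel ratchet wheel, on its axle, 110 mm above the table. Wheel 92 mm across the teeth, 12 mm thick, 12 teeth 10 mm high, 30 degrees apart.
- wheel (a joint): Turn of wheel and handle, rad. At 0 a tooth bears on the pawl. Negative = backward: top of the wheel moves to the stand's +x and the cup sinks 16 mm per rad; the lowered pawl blocks this. One notch is 0.524; the pawl drops fully in anywhere from -0.52 to -0.36 for the next notch back. Starts at 0.02 to 0.14. Stiff (0.16 N m, about 2 N at a ball), stays where left.
- spoke_ball (a point): Centre of the black ball (22 mm across) on the upper spoke of the three-spoke star handle, 75 mm from the axle; turns with the wheel. With the wheel at 0 this spoke leans 20 degrees from upright to the stand's -x. Pushing this ball along +x from its -x side turns the wheel backward. The other two spokes are at 120 degrees to it; one points nearly level to +x.
- pawl (a joint): Pawl angle, rad. 0: fully down in a notch; about 0.16: riding on a tooth tip; over 0.25: clear of the wheel. Swings up and over to the stand's +x about its pivot; balanced at about 0.6, beyond that it falls by its own weight on its stop at 1.1 and stays there. Pushed back to under 0.5 it falls by itself on the wheel. Moved by well under 1 N at the ear.
- pawl_pivot (a point): Pivot of the pawl, at (77, -16, 105) mm in the stand's frame. The pawl is a dark steel bar 12 mm deep and 10 mm wide from here up to its nose, which drops between the wheel's teeth.
- pawl_ear (a point): Top end of the pawl's thumb ear, a dark steel tab about 50 mm tall, 8 mm thick along the stand's x, 16 mm wide along y, above the nose. Pawl down: ear nearly upright, top at (30, -16, 200) mm in the stand's frame, 44 mm above the wheel's top. Pawl laid back: top at about (136, -16, 188), leaning 56 degrees from upright to +x. Turns with the pawl.
- chin_cup: White chin cup 58 x 90 mm with two small steel pins, on a 20 mm steel post above the housing. Origin: centre of the cup's underside, 205 mm above the table with the wheel at 0; the cup reaches 40 mm higher. Not to be touched.
- drops: Bystander: small amber dropper bottle, 28 mm across, 62 mm tall, upright. Origin at the centre of its underside.
- saline: Bystander: white bottle, 38 mm across, 75 mm tall, upright. Origin at the centre of its underside.
- lens: Bystander: hand lens in a black ring, 48 mm across, 15 mm high, lying flat. Origin at the centre of its underside.
- torch: Bystander: metal pen torch 130 mm long, 17 mm thick, lying along its x. Origin under its middle.
- occluder: Bystander: black eye occluder paddle, 66 mm disc with a handle, 190 mm long along its x, 8 mm high. Origin under the middle of its length, roughly.
- case: Bystander: black spectacle case 160 x 62 x 45 mm. Origin at the centre of its underside.
- dish: Bystander: steel bowl 100 mm across, 35 mm high. Origin at the centre of its underside.

How it is judged:
By the outcome, as a careful person would: the job done as asked, in the order asked, and still so for the second after the job is handed in, with the robot touching nothing.
It also fails if it takes over 54 s, if anything falls off the work surface, if the arm or the gripper's body presses on something with over 40 N, if the wrist force passes 120 N, or if a joint passes its speed limit or range.

### The arm

A 6-joint arm with a two-finger parallel gripper is mounted at the origin on the work surface. World frame = base frame: x ahead of the robot, y to its left, z up, the work surface at z = 0. Lengths are in m, angles in rad, forces in N, time in s.
With the tool pointing down it reaches from about 0.375 to 0.9 m from the base axis. Payload 3.1 kg.
Tool frame: the origin (TCP) lies between the finger pads; the fingertips stand 22 mm ahead of it and the grasp point (between the pads) lies 3 mm ahead of it; z points along the fingers, y is the line along which they close (so a half turn about z gives the same grasp; the last joint's range is limited). The gripper opens to 87 mm and grips with 3 to 60 N. Pads are 19 mm wide; open, the fingers measure 117 mm over their backs; the gripper's body (75 mm by 190 mm) begins 51 mm behind the grasp point.
Start: joints at [0.98, 0.527, 1.433, -0, 1.181, -0.178], TCP at [0.251, 0.572, 0.245] pointing down, gripper open.
Joint ranges: [-3.08, 3.08], [-0.75, 2.2], [0.22, 2.44], [-1.43, 4.57], [0, 2.65], [-2.85, 2.85]. Speed limits (rad/s): [2.79, 2.79, 3.14, 3.14, 3.14, 3.14].

### API

Orientations are given as a unit quaternion [x, y, z, w].
In Python, from rig import robot gives the robot as it stands.
- The arm moves only by the tool move_arm, never from a script. Its argument "series" is text: rows parted by semicolons, each of 6 numbers parted by spaces: the shift along the tool's x, y, z in mm, then the turn, a rotation vector about the tool's x, y, z in degrees. In form: dx dy dz ax ay az; .... A call has 1 to 8 rows; each row is the pose to reach, as a shift and turn from the pose commanded when the call began, along the tool's axes at that moment; what a row does not reach only later rows make up. A row lasts 1/12 s, in which the tool goes at most 41.7 mm and 7.16 degrees, less where a joint would pass 70% of its speed; a pose out of reach is approached as far as the arm can. A call with a gripper value outside its range is refused whole. "jaw" is the opening, from 0 (shut) to 1 (fully open), set as the call begins (left out, the last holds). The fingers move at their own pace and stop on an object; "newtons" is the grip in N (left out, the last holds). Time passes only in rows, so rows that repeat a pose let the fingers close. It gives the time, the measured TCP pose, the force, the opening and the grip force at its end, in the units of the state.
- robot.get_obs(): the state, without advancing time (a new reading comes with each control period).
- robot.camera(name): name is "scene" or "top" or "wrist"; returns a dict with "img" (400x640x3 uint8, red, green, blue), "mtx" (3x3 intrinsics, pixels), "world_to_cam" (4x4, takes a point from world to camera coordinates). Camera axes: x right, y down, z forward; pixel columns grow to the right and rows downward; lengths in m; the calibration is good to about 2 mm. A picture is of the moment at which its call begins. There is no depth.
- robot.hand_in(): hands the job in; it is judged then, once.
Trained networks look in a picture, given as the dict that the camera call returned (one of the last four; its "shot" number tells which), for a name from the list of things; names that differ only in an ending like _2 or _b are one class to them, and where a whole thing is asked for, a point or a joint stands for the part that bears it (a point fixed in the world has none). Each returns a list of dicts, best first, with "p" (0 to 1); they miss things now and then, are a little off and sometimes report something else, mostly with a low value. They report only what shows in the picture. A call takes as long as a camera call.
- robot.search_frame(picture, thing): "xyz" ([x, y, z] in m, in world coordinates, good to about 4 mm: the middle of the surface that is visible of it).
- robot.tip_of(picture, thing): "xyz" ([x, y, z] in m, in world coordinates, good to about 4 mm: a listed point, or the origin of a listed thing).
The state is a dict: "time": time; "q": joint angles; "joint_velocities": joint speeds; "joint_torque": joint torques, N m; "position": TCP position; "tool_rot": TCP orientation; "ft_force": force on the tool from outside, world axes, zero at the start; "moment": the same for the moment, N m; "grip_width": finger opening in m; "grip_force": force on a finger pad.
Only numpy, scipy, OpenCV 4.12 (cv2) and the standard library are available. Lean on these libraries where they do the work, as an engineer would, in place of code of your own. Each camera call takes 0.05 s, during which the arm holds its last target. There are 200 camera calls.

## Working session

There is one attempt and no reset: what is moved stays moved. The work goes in short steps, Python scripts to look and compute and a tool call to move; the robot and the scene stay as the last step left them, time stands still between calls to the robot, and variables do not carry over. Pictures are saved under pics/ and viewed, at most 10 in all, crops included, and the job is handed in when it is done.

Besides the shell and the picture viewer there is one more tool, called after "Emit:" as a command line: name --argument value ..., lists and objects as JSON in quotes. move_arm: Moves the arm, as the interface text tells. Its arguments: {"type":"object","properties":{"series":{"type":"string"},"jaw":{"type":"number"},"newtons":{"type":"number"}},"required":["series"]}

```bash
mkdir -p pics; cat > h.py <<'E'
from rig import robot
import numpy as np, cv2
from scipy.spatial.transform import Rotation as R
def snap(n,f):
    c=robot.camera(n); cv2.imwrite(f'pics/{f}.png',c['img'][:,:,::-1]); return c
E
python3 - <<'E'
from h import *
o=robot.get_obs(); print(o['time'],o['position'],o['tool_rot'])
for n in ['scene','top']:
    c=snap(n,n+'0')
    for t in ['housing','axle','spoke_ball','pawl_pivot','pawl_ear','rest','chin_cup','drops','saline','lens','torch','occluder','case','dish']:
        r=robot.tip_of(c,t)[:1]
        print(n,t,[(np.round(d['xyz'],3),round(d['p'],2)) for d in r])
E
```

```text
0.0 [0.25032249 0.57192681 0.24356389] [ 2.04922077e-01  9.78777679e-01 -1.01843648e-03 -3.99943336e-04]
scene housing [(array([0.413, 0.002, 0.149]), 0.96)]
scene axle [(array([0.442, 0.352, 0.002]), 0.69)]
scene spoke_ball [(array([ 0.517, -0.185,  0.177]), 0.74)]
scene pawl_pivot [(array([ 0.57 , -0.076,  0.104]), 0.74)]
scene pawl_ear [(array([ 0.533, -0.107,  0.199]), 0.59)]
scene rest [(array([ 0.496, -0.11 , -0.002]), 0.77)]
scene chin_cup []
scene drops [(array([ 0.58 , -0.231, -0.001]), 0.64)]
scene saline [(array([ 0.693, -0.014, -0.003]), 0.57)]
scene lens [(array([ 0.651, -0.143, -0.001]), 0.58)]
scene torch [(array([ 0.36 , -0.189,  0.001]), 0.75)]
scene occluder [(array([0.441, 0.353, 0.003]), 0.57)]
scene case [(array([ 0.436, -0.438, -0.002]), 0.8)]
scene dish [(array([ 0.516, -0.183,  0.175]), 0.19)]
top housing [(array([0.413, 0.005, 0.15 ]), 0.8)]
top axle [(array([ 0.506, -0.124,  0.113]), 0.82)]
top spoke_ball [(array([ 0.514, -0.186,  0.175]), 0.61)]
top pawl_pivot [(array([ 0.573, -0.084,  0.103]), 0.67)]
top pawl_ear [(array([ 0.53 , -0.105,  0.197]), 0.62)]
top rest [(array([ 0.501, -0.112, -0.001]), 0.93)]
top chin_cup [(array([0.42 , 0.003, 0.206]), 0.58)]
top drops [(array([ 0.58 , -0.232,  0.001]), 0.4)]
top saline [(array([ 0.696, -0.016,  0.001]), 0.7)]
top lens [(array([ 0.654, -0.139,  0.003]), 0.62)]
top torch [(array([ 0.355, -0.188, -0.002]), 0.68)]
top occluder [(array([0.443, 0.349, 0.006]), 0.85)]
top case [(array([ 0.433, -0.438, -0.   ]), 0.9)]
top dish [(array([0.606, 0.385, 0.001]), 0.96)]
```

```bash
cat >> h.py <<'E'
from scipy.optimize import least_squares
OBS=[((0,140,147),(.413,.0035)),((77,-16,105),(.5715,-.080)),((30,-16,200),(.5315,-.106)),((0,0,0),(.4985,-.111)),((-31,-70,178),(.5155,-.1855)),((0,140,0),(.42,.003)),((0,-16,110),(.506,-.124))]
def fit():
    f=lambda p:np.ravel([[p[0]+(np.cos(p[2])*s[0]-np.sin(p[2])*s[1])/1e3-w[0],p[1]+(np.sin(p[2])*s[0]+np.cos(p[2])*s[1])/1e3-w[1]] for s,w in OBS])
    return least_squares(f,[.5,-.11,.6]),f
P=fit()[0].x
Rs=R.from_euler('z',P[2]).as_matrix()
def s2w(s): return np.array([P[0],P[1],0])+Rs@(np.array(s)/1e3)
def w2s(w): return Rs.T@(np.array(w)-[P[0],P[1],0])*1e3
def delta(tip):   # tip in stand mm (fingertip target), tool down with y along stand x
    o=robot.get_obs(); T=R.from_quat(o['tool_rot'])
    tw=s2w(tip)+[0,0,.022]
    G=R.from_matrix(np.c_[-Rs[:,1]*-1*-1,Rs[:,0],[0,0,-1]])
    return np.round(T.inv().apply(tw-o['position'])*1e3,1),np.round((T.inv()*G).as_rotvec(degrees=True),1)
def tip():
    o=robot.get_obs();T=R.from_quat(o['tool_rot']);return np.round(w2s(o['position']+T.apply([0,0,.022])),1)
E
python3 - <<'E'
from h import *
r,f=fit(); print(P,np.degrees(P[2]),np.round(r.fun*1e3,1)); 
M=np.c_[-Rs[:,1],Rs[:,0],[0,0,-1]];print(np.linalg.det(M))
print(tip(),delta((-60,-16,330)))
a=cv2.imread('pics/scene0.png');cv2.imwrite('pics/sc.png',a)
E
```

```text
[ 0.49838346 -0.1108473   0.62233741] 35.657306898318716 [ 3.8 -0.6 -1.2  1.   0.6 -0.4 -0.1  0.2 -1.5 -0.3 -3.2 -0.1  1.7  0.2]
-1.0Traceback (most recent call last):
  File "<stdin>", line 4, in <module>
  File "h.py", line 18, in delta
    G=R.from_matrix(np.c_[-Rs[:,1]*-1*-1,Rs[:,0],[0,0,-1]])
  File "scipy/spatial/transform/_rotation.pyx", line 1143, in scipy.spatial.transform._rotation.Rotation.from_matrix
ValueError: Non-positive determinant (left-handed or null coordinate frame) in rotation matrix 0: [[ 0.58293594  0.81251812  0.        ]
 [-0.81251812  0.58293594  0.        ]
 [-0.          0.         -1.        ]].
```

View pics/scene0.png

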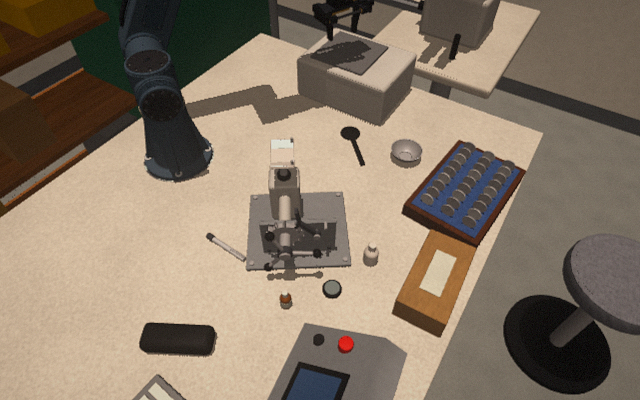

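View pics/top0.png

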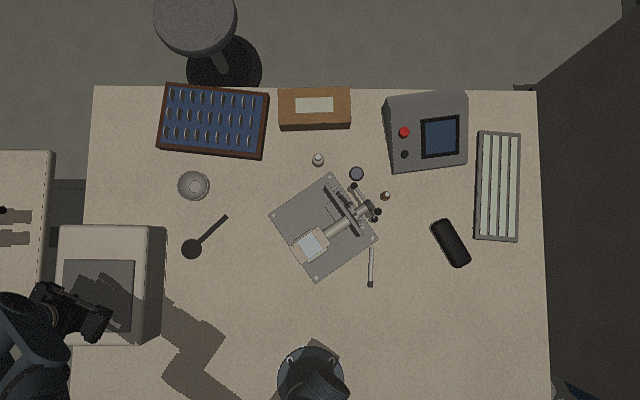

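The scene view shows the stand near pixel (300,230) with the cup at (283,150), and the dark ear and balls around (270–320,230–270). The top view shows the stand at (335,220), with the wheel side facing up and to the right. Both agree with the fitted frame.

```bash
sed -i 's/-Rs\[:,1\]\*-1\*-1/Rs[:,1]/' h.py
python3 - <<'E'
from h import *
print(tip(),delta((-60,-16,330)))
E
```

```text
[197.1 699.6 222.5] (array([-484.2, -586.3, -107.4]), array([-0. ,  0. , 30.7]))
```

Emit:
move_arm --series "0 0 -36 0 0 0;0 0 -72 0 0 0;0 0 -107 0 0 0;-25 -31 -107 0 0 0;-50 -62 -107 0 0 0;-75 -93 -107 0 0 0;-100 -124 -107 0 0 0;-125 -155 -107 0 0 0" --jaw 0 --newtons 20

```text
time: 2.17
position: [0.303, 0.3787, 0.3517]
tool_rot: [0.204, 0.979, 0.0, 0.0]
ft_force: [1.8, -0.2, 0.5]
grip_width: 0.0415
grip_force: 0.0
```

Emit:
move_arm --series "-25 -31 0 0 0 0;-50 -62 0 0 0 0;-75 -93 0 0 0 0;-100 -124 0 0 0 0;-125 -155 0 0 0 0;-150 -186 0 0 0 0;-175 -217 0 0 0 0;-200 -240 0 0 0 0"

```text
time: 2.83
position: [0.3894, 0.078, 0.3519]
tool_rot: [0.205, 0.979, -0.0, 0.0]
ft_force: [0.4, 0.4, -0.6]
grip_width: 0.0008
grip_force: 0.0
```

Emit:
move_arm --series "-25 -31 0 0 0 6;-50 -62 0 0 0 12;-75 -93 0 0 0 18;-100 -124 0 0 0 24;-125 -155 0 0 0 30.7;-150 -180 0 0 0 30.7;-159 -191 0 0 0 30.7;-159 -191 0 0 0 30.7"

```text
time: 3.5
position: [0.46, -0.1618, 0.3514]
tool_rot: [0.458, 0.889, -0.0, 0.001]
ft_force: [0.4, 0.1, 1.1]
grip_width: 0.0004
grip_force: 0.0
```

```bash
python3 - <<'E'
from h import *
o=robot.get_obs();print(o['time'],o['grip_width'],o['ft_force'])
print(tip(),delta((-60,-16,330)))
c=snap('wrist','w1')
for t in ['axle','spoke_ball','pawl_pivot','pawl_ear']:
    r=robot.tip_of(c,t)[:1]
    print(t,[(np.round(w2s(d['xyz']),1),round(d['p'],2)) for d in r])
E
```

```text
3.5 0.00039780742527660746 [0.39634997 0.11469722 1.09772599]
[-60.9 -19.1 329.4] (array([ 3. ,  0.9, -0.6]), array([-0. ,  0.1, -0.2]))
axle [(array([ -1.5, -15.6, 111.7]), 0.85)]
spoke_ball [(array([-37.6, -69.6, 179.5]), 0.88)]
pawl_pivot [(array([ 75.4, -20.5, 105.8]), 0.71)]
pawl_ear [(array([ 31.2, -14. , 203.2]), 0.78)]
```

View pics/w1.png

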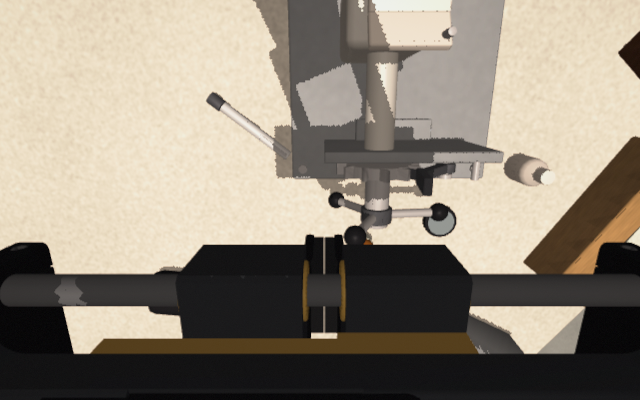

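The wrist view shows the closed fingers at (305–345,290), the pawl ear at (425,180) and the upper ball at (355,236). This also agrees with the fitted frame. Next I descend on the −x side of the ear.

Emit:
move_arm --series "1 20 20 0 0 0;3 41 50 0 0 0;3 41 80 0 0 0;3 41 105 0 0 0;3 41 125 0 0 0;3 41 140 0 0 0;3 41 155 0 0 0;3 41 155 0 0 0"

```text
time: 4.42
position: [0.4885, -0.1297, 0.1944]
tool_rot: [0.456, 0.89, 0.0, -0.003]
ft_force: [-0.8, -0.3, 0.5]
grip_width: 0.0007
grip_force: 0.0
```

```bash
python3 - <<'E'
from h import *
o=robot.get_obs();print(o['time'],o['grip_width'],o['ft_force'])
print(tip())
c=snap('wrist','w2');s=snap('scene','s2')
i=s['img'][180:280,230:360][:,:,::-1]
cv2.imwrite('pics/m2.png',np.hstack([cv2.resize(c['img'][:,:,::-1],(480,300)),cv2.resize(i,(320,246))[:246] if 0 else cv2.resize(i,(320,300))]))
E
```

```text
4.4167 0.0007051853440176354 [-0.77133593 -0.30104763  0.45965024]
[-19.1  -9.4 172.4]
```

View pics/m2.png

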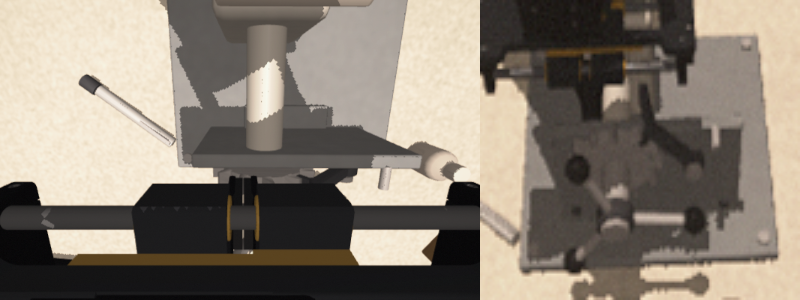

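The fingers sit to the −x side of the ear, which is at (645,90) in the crop with its bar running to the pivot at (690,160). I now push along +x, rising slightly.

Emit:
move_arm --series "-2 4 0 0 0 0;-3 10 0 0 0 0;-3 16 0 0 0 0;-3 22 0 0 0 0;-3 28 -2 0 0 0;-3 34 -4 0 0 0;-3 40 -6 0 0 0;-3 46 -8 0 0 0"

```text
time: 5.18
position: [0.5302, -0.1074, 0.2049]
tool_rot: [0.457, 0.89, -0.0, 0.0]
ft_force: [0.2, 1.1, -0.0]
grip_width: 0.0006
grip_force: 0.2
```

```bash
python3 - <<'E'
from h import *
o=robot.get_obs();print(o['time'],o['grip_width'],o['ft_force'])
print(tip())
s=snap('scene','s3')
r=robot.tip_of(s,'pawl_ear')[:1]
print([(np.round(w2s(d['xyz']),1),round(d['p'],2)) for d in r])
E
```

```text
5.1833 0.0006148889693479639 [ 0.16817342  1.07831685 -0.00290935]
[ 27.9 -15.7 182.9]
[(array([ 38.6, -16. , 206.8]), 0.55)]
```

Emit:
move_arm --series "0 6 -1 0 0 0;0 12 -2 0 0 0;0 18 -3 0 0 0;0 24 -4 0 0 0;0 30 -5 0 0 0;0 36 -6 0 0 0;0 42 -6 0 0 0;0 48 -6 0 0 0"

```text
time: 5.95
position: [0.5692, -0.0794, 0.2106]
tool_rot: [0.457, 0.89, 0.0, 0.0]
ft_force: [0.9, -0.2, 0.5]
grip_width: 0.0003
grip_force: 0.0
```

```bash
python3 - <<'E'
from h import *
o=robot.get_obs();print(o['time'],o['grip_width'],o['ft_force'])
print(tip())
s=snap('scene','s4')
r=robot.tip_of(s,'pawl_ear')[:1]
print([(np.round(w2s(d['xyz']),1),round(d['p'],2)) for d in r])
E
```

```text
5.95 0.0002915529454749436 [ 0.9075343  -0.1769606   0.49436496]
[ 75.9 -15.7 188.6]
[(array([103.8, -20.2, 205.8]), 0.78)]
```

Emit:
move_arm --series "0 4 0 0 0 0;0 8 0 0 0 0;0 12 0 0 0 0;0 16 0 0 0 0;0 20 0 0 0 0;0 20 0 0 0 0;0 20 0 0 0 0;0 20 0 0 0 0"

```text
time: 6.72
position: [0.5848, -0.0681, 0.2105]
tool_rot: [0.457, 0.89, -0.0, -0.0]
ft_force: [0.6, 0.0, 0.7]
grip_width: 0.0004
grip_force: 0.0
```

```bash
python3 - <<'E'
from h import *
o=robot.get_obs();print(o['time'],o['grip_width'],o['ft_force'])
print(tip())
s=snap('scene','s5')
r=robot.tip_of(s,'pawl_ear')[:1]
print([(np.round(w2s(d['xyz']),1),round(d['p'],2)) for d in r])
E
```

```text
6.7167 0.00042447949793071685 [0.58671278 0.01861273 0.67657904]
[ 95.1 -15.6 188.5]
[(array([140.3, -20.2, 190.2]), 0.81)]
```

Pawl is lying on its stop. Now over to the ball.

Emit:
move_arm --series "0 0 -35 0 0 0;0 -20 -60 0 0 0;-15 -55 -60 0 0 0;-30 -92 -60 0 0 0;-45 -130 -60 0 0 0;-54 -165 -60 0 0 0;-54 -180 -45 0 0 0;-54 -180 -45 0 0 0"

```text
time: 7.48
position: [0.4666, -0.2184, 0.254]
tool_rot: [0.459, 0.889, -0.0, -0.002]
ft_force: [-1.2, 0.8, 0.1]
grip_width: 0.0005
grip_force: 0.0
```

Emit:
move_arm --series "0 0 15 0 0 0;0 0 30 0 0 0;0 0 45 0 0 0;0 0 60 0 0 0;0 0 63 0 0 0;0 0 63 0 0 0;0 0 63 0 0 0"

```text
time: 8.07
position: [0.4707, -0.2167, 0.193]
tool_rot: [0.456, 0.89, 0.0, 0.0]
ft_force: [1.2, -0.2, -1.0]
grip_width: 0.0004
grip_force: 0.0
```

```bash
python3 - <<'E'
from h import *
o=robot.get_obs();print(o['time'],o['grip_width'],o['ft_force'])
print(tip())
for n in ['scene','wrist']:
    s=snap(n,n+'6')
    for t in ['spoke_ball','pawl_ear']:
        r=robot.tip_of(s,t)[:1]
        print(n,t,[(np.round(w2s(d['xyz']),1),round(d['p'],2)) for d in r])
E
```

```text
8.0667 0.00039334248373360024 [ 1.18244119 -0.15096762 -0.95580152]
[-84.1 -69.9 171. ]
scene spoke_ball []
scene pawl_ear [(array([141.2, -17.8, 189.3]), 0.86)]
wrist spoke_ball [(array([  -4.6, -142.8,    3.7]), 0.7)]
wrist pawl_ear []
```

Emit:
move_arm --series "0 8 0 0 0 0;0 16 0 0 0 0;0 24 0 0 0 0;0 31 0 0 0 0;0 38 0 0 0 0;0 44 0 0 0 0;0 50 0 0 0 0;0 50 0 0 0 0"

```text
time: 9.03
position: [0.5118, -0.187, 0.1926]
tool_rot: [0.456, 0.89, 0.0, 0.0]
ft_force: [-0.6, -0.0, -0.7]
grip_width: 0.0005
grip_force: 0.0
```

```bash
cat > chk.py <<'E'
from h import *
import sys
o=robot.get_obs();print(o['time'],w2s(o['ft_force']+s2w([0,0,0]))/1e3)
print(tip())
for n in ['scene','top']:
    s=snap(n,n+sys.argv[1])
    for t in ['spoke_ball','pawl_ear']:
        r=robot.tip_of(s,t)[:2]
        print(n,t,[(np.round(w2s(d['xyz']),1),round(d['p'],2)) for d in r])
E
python3 chk.py 7; python3 -c "
import cv2
a=cv2.imread('pics/scene7.png')[190:280,230:360];b=cv2.imread('pics/top7.png')[160:250,310:400]
import numpy as np
cv2.imwrite('pics/m7.png',np.hstack([cv2.resize(a,(480,360)),cv2.resize(b,(320,360))]))"
```

```text
9.0333 [-0.51027017  0.31997151 -0.69339987]
[-33.5 -69.7 170.6]
scene spoke_ball [(array([-11.9, -72.2, 182.8]), 0.89)]
scene pawl_ear [(array([138.2, -16.4, 186.6]), 0.73)]
top spoke_ball []
top pawl_ear [(array([141.8, -16.3, 189.9]), 0.52)]
```

View pics/m7.png

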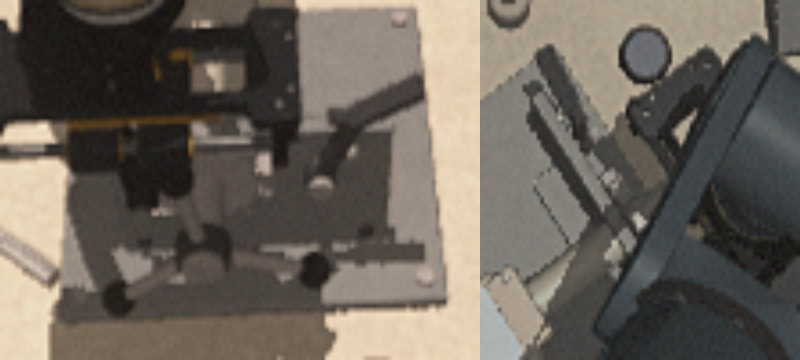

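The ball is in contact with the finger at crop (175,180), at about −0.19 rad, and the pawl is lying back at (380,105). I need about 19 mm more, so I push 17 and measure again.

Emit:
move_arm --series "0 4 0 0 0 0;0 8 0 0 0 0;0 12 0 0 0 0;0 15 0 0 0 0;0 17 0 0 0 0;0 17 0 0 0 0;0 17 0 0 0 0"

```text
time: 9.92
position: [0.525, -0.1775, 0.1925]
tool_rot: [0.457, 0.89, 0.0, 0.0]
ft_force: [1.0, -0.2, -0.6]
grip_width: 0.0003
grip_force: 0.0
```

```bash
python3 chk.py 8; cat > over.py <<'E'
# overlay predicted balls for two wheel angles on a 6x crop
from h import *
import sys
f,angs=sys.argv[1],[float(a) for a in sys.argv[2:]]
c=robot.camera('scene');img=c['img'][:,:,::-1]
def px(s):
    p=c['world_to_cam']@np.r_[s2w(s),1];q=c['mtx']@p[:3];return q[:2]/q[2]
x0,y0,k=235,205,6
I=cv2.resize(img[y0:y0+75,x0:x0+120],None,fx=k,fy=k,interpolation=cv2.INTER_CUBIC)
cols=[(0,0,255),(0,255,0),(255,0,0)]
for a,col in zip(angs,cols):
    for j in range(3):
        t=np.radians(20)+a+j*2*np.pi/3
        u=(px((-75*np.sin(t),-70,110+75*np.cos(t)))-[x0,y0]+.5)*k
        cv2.circle(I,tuple(int(v) for v in u),3,col,-1)
u=(px((0,-70,110))-[x0,y0]+.5)*k;cv2.circle(I,tuple(int(v) for v in u),3,(255,0,255),-1)
cv2.imwrite(f'pics/{f}.png',I)
E
python3 over.py o8 -0.52 -0.44 -0.36
```

```text
9.9167 [ 0.69740994 -0.76068115 -0.55916239]
[-17.2 -69.7 170.5]
scene spoke_ball [(array([  8.5, -73.6, 180.7]), 0.87)]
scene pawl_ear [(array([141.7, -17.4, 188.8]), 0.69)]
top spoke_ball []
top pawl_ear [(array([139.6, -16.5, 187.3]), 0.6)]
```

View pics/o8.png

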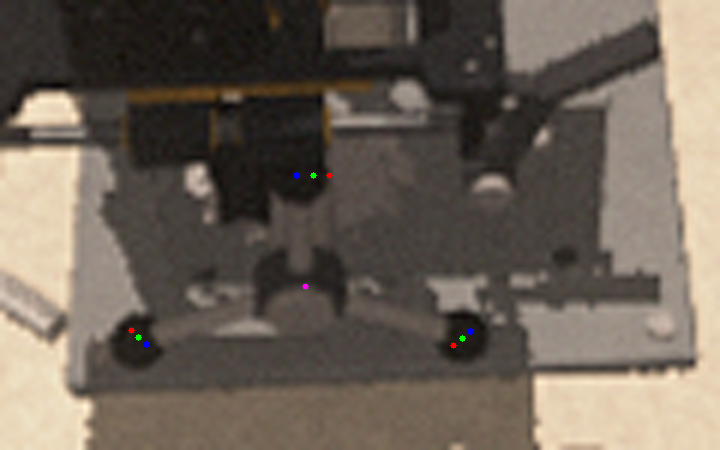

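The overlay puts the lower balls at (137,340) and (464,334), so the wheel is at about −0.40. I push 2 mm more to centre it in the range, then retreat.

Emit:
move_arm --series "0 1 0 0 0 0;0 2 0 0 0 0;0 2 0 0 0 0;0 -4 0 0 0 0;0 -14 0 0 0 0;0 -30 0 0 0 0;0 -45 -20 0 0 0;0 -45 -50 0 0 0"

```text
time: 10.93
position: [0.4835, -0.2041, 0.2401]
tool_rot: [0.458, 0.889, 0.0, -0.005]
ft_force: [1.3, 0.4, -0.3]
grip_width: 0.0007
grip_force: 0.0
```

```bash
python3 -c "
from h import *
print(tip())"; python3 over.py o9 -0.52 -0.44 -0.36
```

```text
[-66.5 -66.9 218.1]
```

View pics/o9.png

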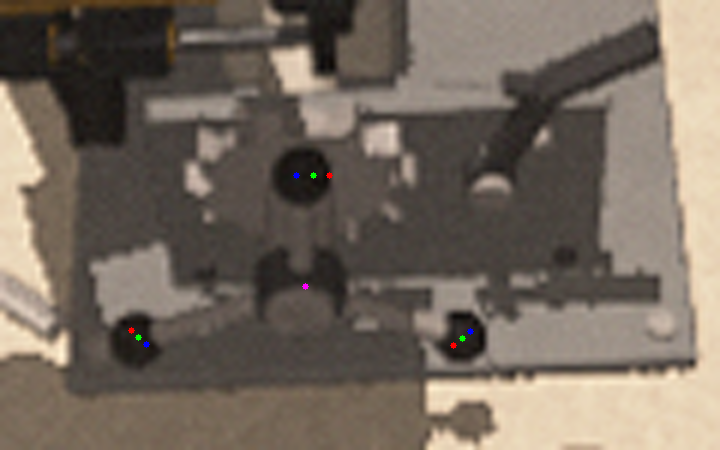

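The balls at (302,176), (135,340) and (464,336) give about −0.41, which is in range. I nudge about 3 mm more for margin.

Emit:
move_arm --series "0 0 25 0 0 0;0 0 50 0 0 0;0 15 50 0 0 0;0 30 50 0 0 0;0 42 50 0 0 0;0 46 50 0 0 0;0 49 50 0 0 0;0 50 50 0 0 0"

```text
time: 11.65
position: [0.5287, -0.1753, 0.1928]
tool_rot: [0.456, 0.89, -0.001, 0.0]
ft_force: [-0.4, -2.3, 0.9]
grip_width: 0.0005
grip_force: 0.8
```

Emit:
move_arm --series "0 0 0 0 0 0;0 0 0 0 0 0;0 -10 0 0 0 0;0 -25 0 0 0 0;0 -45 -15 0 0 0;0 -45 -45 0 0 0;0 -45 -80 0 0 0;0 -45 -80 0 0 0"

```text
time: 12.32
position: [0.4942, -0.2038, 0.2786]
tool_rot: [0.457, 0.889, -0.001, 0.006]
ft_force: [1.2, -0.3, 0.3]
grip_width: 0.0005
grip_force: 0.0
```

```bash
python3 over.py o10 -0.52 -0.44 -0.36; python3 -c "
from h import *
print(tip(),delta((170,-16,250)))"
```

```text
[-57.8 -72.  254.2] (array([ 56.1, 227.8,   4.4]), array([ 0.2,  0.5, -0.1]))
```

View pics/o10.png

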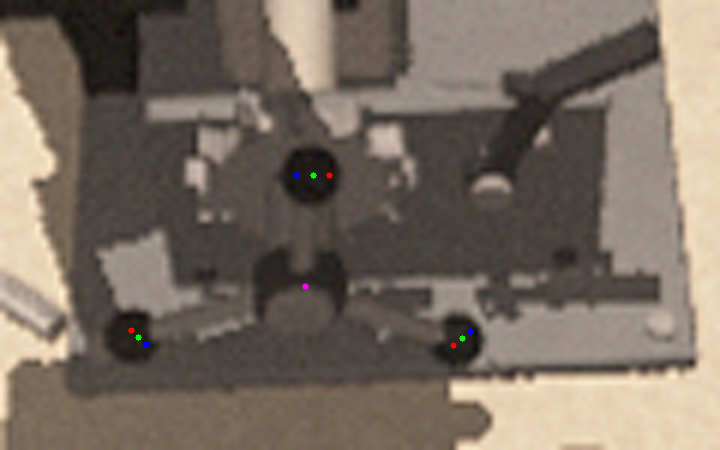

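Now at about −0.45: the lower balls are at (131,336) and (459,339), well centred. Next I go over to the +x side of the laid-back pawl.

Emit:
move_arm --series "4 18 0 0 0 0;12 52 0 0 0 0;20 86 0 0 0 0;29 120 0 0 0 0;38 155 0 0 0 0;47 190 0 0 0 0;56 220 0 0 0 0;56 234 0 0 0 0"

```text
time: 13.03
position: [0.6501, -0.0155, 0.2708]
tool_rot: [0.455, 0.89, 0.001, -0.001]
ft_force: [0.0, -0.9, -0.2]
grip_width: 0.0003
grip_force: 0.0
```

Emit:
move_arm --series "0 0 0 0 0 0;0 0 20 0 0 0;0 0 45 0 0 0;0 0 65 0 0 0;0 0 80 0 0 0;0 0 80 0 0 0;0 0 80 0 0 0"

```text
time: 13.62
position: [0.6478, -0.0201, 0.191]
tool_rot: [0.457, 0.889, -0.001, -0.002]
ft_force: [0.2, 0.4, -0.6]
grip_width: 0.0008
grip_force: 0.0
```

```bash
python3 chk.py 11
```

```text
13.6167 [ 0.40613448  0.25364726 -0.61555851]
[174.3 -13.3 169. ]
scene spoke_ball [(array([  7.5, -69.8, 181.3]), 0.81)]
scene pawl_ear [(array([139.1, -20. , 189.4]), 0.51), (array([-3.2,  1.6,  2.8]), 0.36)]
top spoke_ball [(array([  3.8, -72.3, 182.2]), 0.81)]
top pawl_ear [(array([  -3. , -141.9,    0.2]), 0.57)]
```

Emit:
move_arm --series "-2 -7 0 0 0 0;-3 -14 0 0 0 0;-3 -21 0 0 0 0;-3 -28 0 0 0 0;-3 -35 0 0 0 0;-3 -42 0 0 0 0;-3 -49 0 0 0 0;-3 -56 0 0 0 0"

```text
time: 14.58
position: [0.605, -0.0548, 0.1925]
tool_rot: [0.457, 0.89, -0.0, -0.0]
ft_force: [-0.0, 1.0, 1.1]
grip_width: 0.0006
grip_force: 0.1
```

```bash
python3 chk.py 12
```

```text
14.5833 [0.55808268 0.80724915 1.10986912]
[119.3 -16.6 170.5]
scene spoke_ball [(array([ 12.8, -69.4, 183. ]), 0.56)]
scene pawl_ear [(array([103.5, -18.8, 205. ]), 0.61), (array([ -0.9, 140.9, 203.2]), 0.3)]
top spoke_ball [(array([  5.1, -70.7, 181.4]), 0.93)]
top pawl_ear [(array([-1.6,  1.9, -2.6]), 0.69)]
```

Working as planned; continue.

Emit:
move_arm --series "0 -5 0 0 0 0;0 -10 0 0 0 0;0 -15 0 0 0 0;0 -20 0 0 0 0;0 -25 0 0 0 0;0 -30 0 0 0 0;0 -30 0 0 0 0;0 -30 0 0 0 0"

```text
time: 15.55
position: [0.5812, -0.0721, 0.1927]
tool_rot: [0.457, 0.889, 0.0, 0.0]
ft_force: [0.0, 0.8, 0.3]
grip_width: 0.0004
grip_force: 0.0
```

```bash
python3 chk.py 13
```

```text
15.55 [0.50099381 0.68400937 0.31322191]
[ 89.9 -16.8 170.7]
scene spoke_ball [(array([ 10.6, -69.2, 183.8]), 0.66)]
scene pawl_ear [(array([ 28.2, -17.5, 198. ]), 0.52)]
top spoke_ball [(array([  1.7, -69.1, 184.5]), 0.54)]
top pawl_ear []
```

Pawl has dropped (ear at x≈28). Retreat clear and look.

Emit:
move_arm --series "0 20 0 0 0 0;0 45 0 0 0 0;0 60 -20 0 0 0;0 60 -60 0 0 0;0 60 -100 0 0 0;0 75 -125 0 0 0;0 90 -130 0 0 0;0 90 -130 0 0 0"

```text
time: 16.52
position: [0.6578, -0.0181, 0.3261]
tool_rot: [0.456, 0.89, 0.002, 0.004]
ft_force: [0.0, 0.5, 0.7]
grip_width: 0.0005
grip_force: 0.0
```

```bash
python3 chk.py 14; python3 over.py o14 -0.52 -0.44 -0.36
```

```text
16.5167 [0.30579214 0.41901784 0.68031148]
[183.7 -17.7 304.1]
scene spoke_ball [(array([ 10.9, -70.6, 184.1]), 0.89)]
scene pawl_ear [(array([ 30.2, -14.9, 200.8]), 0.7)]
top spoke_ball [(array([ 0.7, -1.2, -2.1]), 0.71), (array([  2.3, -68.2, 182.2]), 0.59)]
top pawl_ear [(array([ 29.2, -14.4, 197.3]), 0.38)]
```

View pics/o14.png

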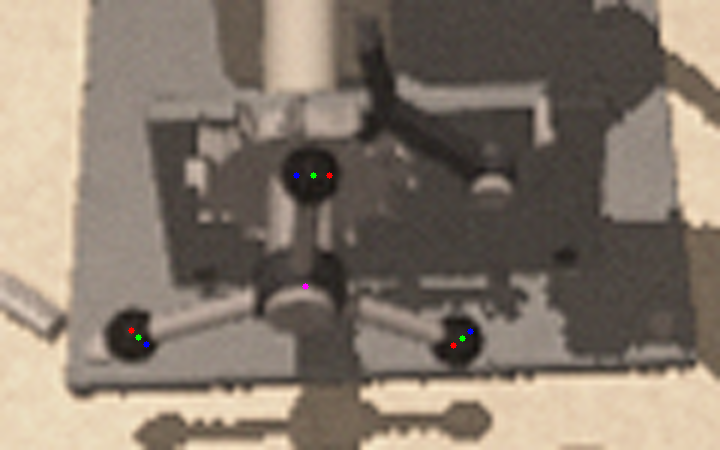

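The pawl is fully down: the ear is upright at (372,40), with its top at (30,200) mm. The wheel is unchanged, with the balls at (311,175), (131,336) and (458,340), and the gripper is clear.

```bash
python3 -c "
from rig import robot
print(robot.hand_in())"
```

```text
the job is handed in; nothing more can be done
None
```

The job is handed in: I laid the pawl back on its stop, turned the wheel back one notch (to about −0.45 rad by the last picture), and the pawl has dropped fully into the notch with the gripper clear.

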